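# Turn the round biscuit chocolate side up on the stepped board

### The arm

A 6-joint arm with a two-finger parallel gripper is mounted at the origin on the work surface. World frame = base frame: x ahead of the robot, y to its left, z up, the work surface at z = 0. Lengths are in m, angles in rad, forces in N, time in s.
With the tool pointing down it reaches from about 0.25 to 0.725 m from the base axis. Payload 4 kg.
Tool frame: the origin (TCP) lies between the finger pads; the fingertips stand 25 mm ahead of it and the grasp point (between the pads) lies 6 mm ahead of it; z points along the fingers, y is the line along which they close (so a half turn about z gives the same grasp; the last joint's range is limited). The gripper opens to 85 mm and grips with 20 to 120 N. Pads are 22 mm wide; open, the fingers measure 114 mm over their backs; the gripper's body (76 mm by 85 mm) begins 54 mm behind the grasp point. The pads swing forward as they close: fully open they stand 13 mm farther back than shut.
Start: joints at [-1.171, 0.241, 0.005, 1.335, 0, 1.571], TCP at [0.195, -0.461, 0.256] pointing down, gripper open.
Joint ranges: [-2.72, 2.72], [-1.05, 1.87], [-1.09, 1.28], [-1.99, 2.15], [-1.42, 1.44], [-3.14, 3.14]. Speed limits (rad/s): [2.79, 2.79, 3.14, 3.14, 3.14, 3.14].

### API

Orientations are given as a unit quaternion [x, y, z, w].
In Python, from workcell import bot gives the robot as it stands. The module is installed in compiled form; this text tells all that it offers.
- The arm moves only by the shell command python3 -m pendant 'ROWS'. ROWS is JSON, one flat list of numbers, 7 for each row, row after row: the shift along the tool's x, y, z normalised to -1 to 1, where 1 is 0.5 m, then the turn, a rotation vector about the tool's x, y, z normalised to -1 to 1, where 1 is 180 degrees, then the opening, from 0 (shut) to 1 (fully open). In form: [tx, ty, tz, ax, ay, az, fingers, tx, ty, tz, ax, ay, az, fingers, ...]. A call has exactly 10 rows; each row is the pose to reach, as a shift and turn from the pose commanded when the call began, along the tool's axes at that moment, turning the shorter way round; what a row does not reach only later rows make up. A row lasts 1/12 s, in which the tool goes at most 41.7 mm and 7.16 degrees, less where a joint would pass 70% of its speed; a pose out of reach is approached as far as the arm can. A call with a number of a shift or a turn outside -1 to 1 is refused whole. A call with a gripper value outside its range is refused whole. The fingers move at their own pace and stop on an object; the grip force is fixed at half the most. Time passes only in rows, so rows that repeat a pose let the fingers close, or fill a call up. It gives the time, the measured TCP pose, the force, the opening and the grip force at its end, in the units of the state.
- bot.get_obs(): the state, without advancing time (a new reading comes with each control period).
- bot.camera(name): name is "side" or "top" or "wrist"; returns a dict with "pixels" (420x560x3 uint8, red, green, blue), "mtx" (3x3 intrinsics, pixels), "k1" (the pictures are not rectified: a ray, as slopes to the right and down, at radius r is drawn at 1 + k1 r^2 times it, then the intrinsics apply), "cam_to_world" (4x4, takes a point from camera to world coordinates); the wrist camera has in their place "hand_eye" (4x4, takes a point from camera to tool coordinates, whose origin is the TCP and whose axes are the flange's). Camera axes: x right, y up, looking along -z (the intrinsics and any distortion apply to the point x, -y, -z); pixel columns grow to the right and rows downward; lengths in m; the calibration is good to about 2 mm. A picture is of the moment at which its call begins: read the wrist's pose just before it. There is no depth.
- bot.job_done(): hands the job in; it is judged then, once.
The state is a dict: "clock": time; "joint_pos": joint angles; "joint_vel": joint speeds; "tau": joint torques, N m; "eef_pos": TCP position; "tool_rot": TCP orientation; "ft_force": force on the tool from outside, world axes, zero at the start; "ft_torque": the same for the moment, N m; "grip_width": finger opening in m; "grasp_force": force on a finger pad.
Only numpy, scipy, OpenCV 4.12 (cv2) and the standard library are available. Lean on these libraries where they do the work, as an engineer would, in place of code of your own. Each camera call takes 0.05 s, during which the arm holds its last target. There are 200 camera calls.

### The job

In the cake shop, pick up the upright-handled turner by its wooden handle and use its blade, not the fingers, to flip the round biscuit over from the lower step of the wooden board, so that it lies flat on the upper step with its chocolate face up. Leave the square biscuit beside it where it is, still lying as it was, then stand the turner flat on its blade on the bench again, clear of the board, and let go.

Things in the scene. Friction and masses are not known exactly. Their poses are not given: they have to be found in the camera images.
- turner_grip (a point): Turner, 260 g: flat steel blade 150 x 56 x 3 mm with an upright wooden handle 24 x 24 mm square (wood from 20 to 125 mm above the blade's underside, 30 mm steel collar below). The point is on the handle's axis, 95 mm above the blade's underside. x points along the blade to its straight front edge, 115 mm ahead of the handle axis (rear edge 35 mm behind); y across the blade; z up.
- biscuit_centre (a point): Round biscuit, rigid, 84 mm across, 10 mm thick, 50 g, dotted plain face up, chocolate beneath. The point is its centre, half-way up; z points out of the plain face. It lies on the lower step, far rim 2 to 8 mm from the riser, near rim hanging 26 to 32 mm out over the step's front edge with free space below: a blade can go under it there and tip it over against the riser.
- square_centre (a point): A square biscuit, 70 x 70 x 10 mm, tan on top with chocolate beneath, lying on the lower step beside the round one, on either side of it. The point is its centre, z up. Not to be disturbed.
- board: Dark wooden two-step board, 320 mm long (its x), fixed. Origin at bench height under the middle of the riser between the steps. Lower step 30 mm high, from y = -60 to 0 mm; upper step 37 mm high, from y = 0 to +140 mm; the 7 mm riser faces -y.
There are look-alikes about, which are no part of the job. What is shaped like the part that bears turner_grip but yellow is not meant. What is shaped like the part that bears square_centre but yellow is not meant.

How it is judged:
On the way, in this order (a step that is already met when the one before it is completed fails the run):
1. the turner is lifted off the bench (height (world z) of turner_grip above 0.105 m), for 0.1 s.
2. the turner's blade tips the round biscuit up (angle between biscuit_centre's own z axis and vertical above 0.3 rad and contact force between turner and biscuit above 0.03 N), for 0.1 s.
At the end, for the whole second after the job is handed in: Round biscuit still and flat (10 degrees), chocolate up, on the upper step, its centre 25 mm or more past the riser; square biscuit within 20 mm of its start, plain side up; turner on its blade on the bench (10 degrees, 10 mm), touching neither board nor biscuit (angle between biscuit_centre's own z axis and vertical above 2.96 rad and y of biscuit_centre in the frame of board between 0.025 and 0.135 m and x of biscuit_centre in the frame of board between -0.155 and 0.155 m and height (world z) of biscuit_centre between 0.037 and 0.047 m and linear speed of each of biscuit, turner below 0.02 m/s and angle between each of turner_grip, square_centre's own z axis and vertical below 0.17 rad and height (world z) of turner_grip below 0.105 m and contact force between turner and board below 0.01 N and contact force between turner and biscuit below 0.01 N and distance of square_centre from where it was at the start of the episode below 0.02 m).
It fails at once if the gripper or arm touches the round biscuit (contact force between any of the fingers, the arm and biscuit above 0.3 N).
It fails at once if the square biscuit is pushed away (30 mm or more) or turned over (distance of square_centre from where it was at the start of the episode above 0.03 m or angle between square_centre's own z axis and vertical above 0.6 rad).
It also fails if it takes over 59 s, if anything falls off the work surface, if the arm or the gripper's body presses on something with over 40 N, if the wrist force passes 120 N, or if a joint passes its speed limit or range.

## Working session

There is one attempt and no reset: what is moved stays moved. The work goes in short steps, Python scripts to look and compute and a shell command to move; the robot and the scene stay as the last step left them, time stands still between calls to the robot, and variables do not carry over. Pictures are saved under pics/ and viewed, at most 12 in all, crops included, and the job is handed in when it is done.

```bash
mkdir -p pics
python3 - <<'E'
from workcell import bot
import cv2,numpy as np,pickle
o=bot.get_obs();print({k:np.round(v,3) for k,v in o.items()})
d={}
for n in("top","side"):
    c=bot.camera(n);d[n]=c;print(n,c["mtx"].round(1).tolist(),c["k1"],np.array(c["cam_to_world"]).round(3).tolist())
    cv2.imwrite(f"pics/{n}0.png",c["pixels"][:,:,::-1])
pickle.dump(d,open("c0.pkl","wb"))
E
```

```text
{'clock': np.float64(0.0), 'joint_pos': array([-1.171,  0.241,  0.004,  1.335,  0.   ,  1.571]), 'joint_vel': array([-0.   ,  0.001,  0.   , -0.   ,  0.001, -0.   ]), 'tau': array([-1.0000e-03, -3.7232e+01,  2.5241e+01,  1.7000e-02,  0.0000e+00,
        0.0000e+00]), 'eef_pos': array([ 0.194, -0.46 ,  0.255]), 'tool_rot': array([ 0.98 ,  0.199, -0.   , -0.001]), 'ft_force': array([-0.169, -0.475,  0.719]), 'ft_torque': array([0.024, 0.03 , 0.004]), 'grasp_force': np.float64(0.0), 'grip_width': np.float64(0.085)}
top [[487.6, 0.0, 284.7], [0.0, 487.6, 209.9], [0.0, 0.0, 1.0]] -0.14853985242887346 [[0.014, 0.994, -0.109, 0.557], [-1.0, 0.012, -0.025, -0.099], [-0.024, 0.109, 0.994, 0.961], [0.0, 0.0, 0.0, 1.0]]
side [[507.1, 0.0, 284.3], [0.0, 507.1, 208.0], [0.0, 0.0, 1.0]] -0.17486889776406286 [[-0.984, 0.144, -0.102, 0.542], [-0.176, -0.73, 0.66, 0.492], [0.021, 0.668, 0.744, 0.753], [0.0, 0.0, 0.0, 1.0]]
```

View pics/top0.png

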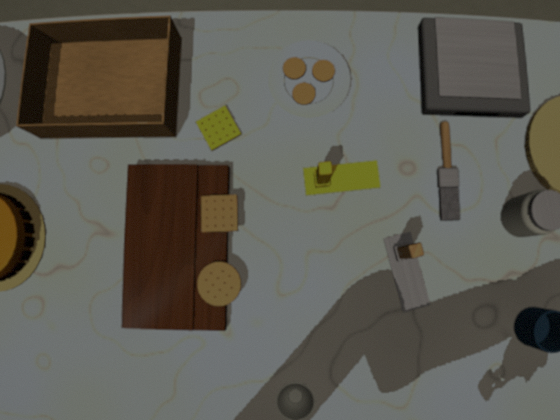

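View pics/side0.png

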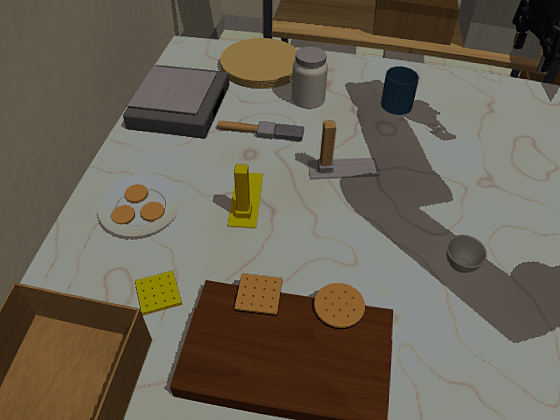

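Top view: there are two turners. The yellow one at (340,177) with handle (323,173) is the look-alike. The steel-bladed one at (408,270) with wooden handle at (410,251) fits, with its front edge at about (417,306). The round biscuit is at (219,284) and the square one at (219,213); the yellow square at (218,127) is a look-alike. I'll confirm with an enlarged crop.

```bash
cat > h.py <<'E'
import numpy as np,cv2,pickle
def ray(c,uv,T=None):
    T=np.array(c["cam_to_world"]) if T is None else T
    K=np.array(c["mtx"]);p=cv2.undistortPoints(np.array(uv,float).reshape(-1,1,2),K,np.array([c["k1"],0,0,0,0.])).reshape(-1,2)
    # cv2 convention identical: distorted = x*(1+k1 r^2)
    d=np.c_[p[:,0],-p[:,1],-np.ones(len(p))]@T[:3,:3].T
    return T[:3,3],d
def onplane(c,uv,z,T=None):
    o,d=ray(c,uv,T);return o+d*((z-o[2])/d[:,2])[:,None]
def proj(c,P,T=None):
    T=np.array(c["cam_to_world"]) if T is None else T
    q=(np.atleast_2d(P)-T[:3,3])@T[:3,:3];q=q*[1,-1,-1]
    return cv2.projectPoints(q,np.zeros(3),np.zeros(3),np.array(c["mtx"]),np.array([c["k1"],0,0,0,0.]))[0].reshape(-1,2)
E
python3 - <<'E'
from h import *
d=pickle.load(open("c0.pkl","rb"))
t=d["top"]["pixels"];s=d["side"]["pixels"]
for n,(r0,r1,c0,c1) in {"top":(180,340,110,240),"side":(270,330,230,400)}.items():
    im=d[n]["pixels"];h=cv2.cvtColor(im,cv2.COLOR_RGB2HSV)
    m=np.zeros(h.shape[:2],np.uint8);m[r0:r1,c0:c1]=cv2.inRange(h,(8,90,120),(25,255,255))[r0:r1,c0:c1]
    m=cv2.morphologyEx(m,cv2.MORPH_CLOSE,np.ones((5,5)))
    for k in cv2.findContours(m,0,2)[0]:
        if cv2.contourArea(k)>300:
            (x,y),(w,hh),a=cv2.fitEllipse(k);print(n,cv2.contourArea(k),(x,y),cv2.boundingRect(k),onplane(d[n],[(x,y)],.04).round(4))
# board corners guess
im=d["top"]["pixels"]
h=cv2.cvtColor(im,cv2.COLOR_RGB2HSV)
m=np.zeros(h.shape[:2],np.uint8);m[150:340,110:240]=cv2.inRange(h,(0,90,20),(25,255,255))[150:340,110:240]
k=max(cv2.findContours(m,0,2)[0],key=cv2.contourArea);print(cv2.approxPolyDP(cv2.convexHull(k),4,True).reshape(-1,2).tolist())
b=lambda a:cv2.convertScaleAbs(cv2.resize(a,None,fx=4,fy=4,interpolation=cv2.INTER_CUBIC),alpha=1.6)
A=b(t[225:320,370:450]);B=b(s[110:190,295:390])
B=cv2.resize(B,(380,320));C=b(t[260:310,185:245])
W=np.zeros((600,800,3),np.uint8);W[:380,:320]=A;W[:320,340:720]=B;W[390:590,:240]=C
D=b(t[160:190,180:240]);W[390:510,300:540]=D
cv2.imwrite("pics/crop.png",W[:,:,::-1])
E
```

```text
side 1647.0 (339.4271240234375, 304.2325439453125) (315, 283, 50, 44) [[0.5141 0.0496 0.04  ]]
side 1423.0 (258.7067565917969, 293.0480651855469) (235, 273, 47, 41) [[0.6477 0.0531 0.04  ]]
[[227, 165], [237, 196], [239, 290], [224, 329], [123, 326], [129, 165]]
```

View pics/crop.png

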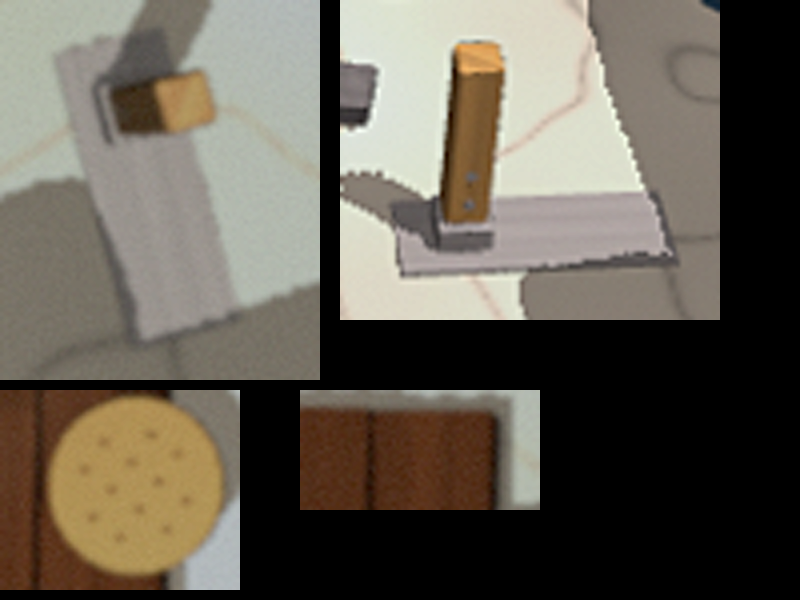

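The crop confirms the wooden-handled turner with a grey steel blade. Its blade corners in top pixels are rear-left (384,238), front-left (404.5,310.5) and front-right (429.5,303), with the handle top at (416.7,250). The biscuit is plain, dotted and round at (218.6,284), with the riser at column 194 and the step edge at column 227.

Run:
```python
from h import *
d=pickle.load(open("c0.pkl","rb"));t=d["top"];s=d["side"]
print("blade",onplane(t,[(383.7,238),(410,232.5),(429.5,303),(404.5,310.5)],.003).round(4).tolist())
print("blade side",onplane(s,[(295+60/4,110+275/4),(295+335/4,110+262/4),(295+318/4,110+192/4)],.003).round(4).tolist())
print("handle top",onplane(t,[(416.7,250)],.125).round(4),onplane(s,[(295+139/4,110+57/4)],.125).round(4))
print("bisc",onplane(t,[(218.6,284)],.04).round(4),"sq",onplane(t,[(219,213)],.04).round(4))
print("riser",onplane(t,[(194,290),(197.3,165)],.037).round(4),"step edge",onplane(t,[(226.5,300),(229,165)],.03).round(4))
print("board corners",onplane(t,[(129,165),(123,326)],.037).round(4),onplane(t,[(224.5,329),(229,165)],.03).round(4))
```

```text
blade [[0.609, -0.2706, 0.003], [0.6204, -0.3231, 0.003], [0.4822, -0.3613, 0.003], [0.4676, -0.3116, 0.003]]
blade side [[0.6059, -0.2651, 0.003], [0.4628, -0.3043, 0.003], [0.4748, -0.3581, 0.003]]
handle top [[ 0.5823 -0.3059  0.125 ]] [[ 0.5787 -0.3011  0.125 ]]
bisc [[0.5162 0.0469 0.04  ]] sq [[0.6509 0.0496 0.04  ]]
riser [[0.5036 0.0943 0.037 ]
 [0.7445 0.0957 0.037 ]] step edge [[0.4857 0.0327 0.03  ]
 [0.7463 0.0345 0.03  ]]
board corners [[0.7442 0.2331 0.037 ]
 [0.4306 0.2318 0.037 ]] [[0.4308 0.0354 0.03  ]
 [0.7463 0.0345 0.03  ]]
```

```bash
python3 -m pendant '[0.083,0.001,0,0,0,-0.039,1, 0.167,0.003,0,0,0,-0.078,1, 0.25,0.004,0,0,0,-0.117,1, 0.334,0.006,0,0,0,-0.156,1, 0.417,0.007,0,0,0,-0.195,1, 0.5,0.008,0,0,0,-0.234,1, 0.584,0.01,0,0,0,-0.273,1, 0.667,0.011,0,0,0,-0.312,1, 0.75,0.013,0,0,0,-0.35,1, 0.834,0.014,0,0,0,-0.389,1]'; python3 -c "
from workcell import bot;print(bot.get_obs()['joint_pos'].round(3))"
```

```text
clock: 0.93
eef_pos: [0.5824, -0.3037, 0.2556]
tool_rot: [0.687, 0.727, -0.0, -0.0]
ft_force: [1.5, -1.5, -0.3]
grip_width: 0.0853
grasp_force: 0.0
[-0.481  0.57   0.498  1.499 -0.     1.033]
```

```bash
python3 -m pendant '[0,0,0,0,0,-0.039,1,0,0,0,0,0,-0.078,1,0,0,0,0,0,-0.117,1,0,0,0,0,0,-0.156,1,0,0,0,0,0,-0.195,1,0,0,0,0,0,-0.234,1,0,0,0,0,0,-0.273,1,0,0,0,0,0,-0.312,1,0,0,0,0,0,-0.35,1,0,0,0,0,0,-0.389,1]' | tail -0; python3 -m pendant '[0,0,0,0,0,-0.039,1,0,0,0,0,0,-0.078,1,0,0,0,0,0,-0.117,1,0,0,0,0,0,-0.156,1,0,0,0,0,0,-0.195,1,0,0,0,0,0,-0.234,1,0,0,0,0,0,-0.273,1,0,0,0,0,0,-0.312,1,0,0,0,0,0,-0.35,1,0,0,0,0,0,-0.389,1]' ; python3 -m pendant '[0,0,0.02,0,0,-0.039,1,0,0,0.04,0,0,-0.078,1,0,0,0.06,0,0,-0.117,1,0,0,0.08,0,0,-0.156,1,0,0,0.1,0,0,-0.195,1,0,0,0.11,0,0,-0.234,1,0,0,0.11,0,0,-0.273,1,0,0,0.11,0,0,-0.293,1,0,0,0.11,0,0,-0.293,1,0,0,0.11,0,0,-0.293,1]'
python3 - <<'E'
from workcell import bot
import cv2,pickle
o=bot.get_obs();c=bot.camera("wrist");print(o["joint_pos"].round(3),c["hand_eye"].round(3).tolist())
pickle.dump((o,c),open("w1.pkl","wb"));cv2.imwrite("pics/w1.png",c["pixels"][:,:,::-1])
E
```

```text
clock: 2.6
eef_pos: [0.5806, -0.3048, 0.2554]
tool_rot: [-0.449, 0.894, 0.001, -0.0]
ft_force: [0.4, -0.1, -0.3]
grip_width: 0.0854
grasp_force: 0.0
clock: 3.43
eef_pos: [0.5807, -0.3048, 0.2007]
tool_rot: [0.797, -0.605, -0.001, 0.0]
ft_force: [-0.1, -0.4, 1.0]
grip_width: 0.085
grasp_force: 0.0
[-0.483  0.583  0.377  1.367  0.    -2.327] [[0.0, 0.948, 0.319, 0.081], [1.0, -0.0, -0.0, -0.001], [-0.0, 0.319, -0.948, -0.118], [0.0, 0.0, 0.0, 1.0]]Exception ignored on flushing sys.stdout:
BrokenPipeError: [Errno 32] Broken pipe
```

View pics/w1.png

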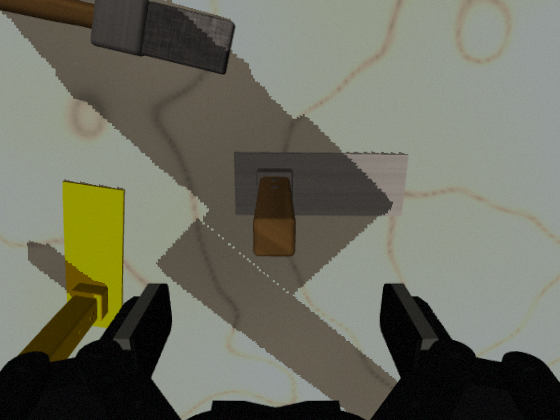

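The wrist view shows the steel blade level in the picture, from (235,153) to (407,154), so the yaw fits. The handle top is centred at about (274,238).

Run:
```python
from h import *
from scipy.spatial.transform import Rotation as R
o,c=pickle.load(open("w1.pkl","rb"))
T=np.eye(4);T[:3,:3]=R.from_quat(o["tool_rot"]).as_matrix();T[:3,3]=o["eef_pos"]
W=T@np.array(c["hand_eye"])
inv=np.linalg.inv(T)
f=lambda uv,z:((np.c_[onplane(c,uv,z,W),np.ones(len(uv))])@inv.T)[:,:3].round(4).tolist()
print("top",f([(274,238),(254,256),(295,256)],.125),onplane(c,[(274,238)],.125,W))
print("blade",f([(235,153),(407,154),(404,215),(235,214)],.003))
```

```text
top [[0.0006, -0.0017, 0.0757], [-0.0106, -0.0131, 0.0757], [-0.0106, 0.0103, 0.0757]] [[ 0.58243269 -0.30484507  0.125     ]]
blade [[0.028, -0.0353, 0.1977], [0.0276, 0.1123, 0.1978], [-0.0279, 0.1157, 0.1978], [-0.027, -0.0371, 0.1977]]
```

```bash
python3 -m pendant '[0,-0.003,0.04,0,0,0,1, 0,-0.003,0.08,0,0,0,1, 0,-0.003,0.12,0,0,0,1, 0,-0.003,0.16,0,0,0,1, 0,-0.003,0.2,0,0,0,1, 0,-0.003,0.2,0,0,0,1, 0,-0.003,0.2,0,0,0,0, 0,-0.003,0.2,0,0,0,0, 0,-0.003,0.2,0,0,0,0, 0,-0.003,0.2,0,0,0,0]';python3 -m pendant '[0,0,0,0,0,0,0,0,0,0,0,0,0,0,0,0,0,0,0,0,0,0,0,0,0,0,0,0,0,0,0,0,0,0,0,0,0,0,0,0,0,0,0,0,0,0,0,0,0,0,0,0,0,0,0,0,0,0,-0.01,0,0,0,0,0,0,-0.01,0,0,0,0]'
```

```text
clock: 4.32
eef_pos: [0.5834, -0.3051, 0.1032]
tool_rot: [0.797, -0.604, 0.002, -0.0]
ft_force: [0.5, 0.1, -0.4]
grip_width: 0.0387
grasp_force: 0.0
clock: 5.15
eef_pos: [0.5824, -0.3043, 0.1065]
tool_rot: [0.797, -0.604, -0.0, -0.0]
ft_force: [1.1, -0.4, -2.2]
grip_width: 0.0238
grasp_force: 60.5
```

```bash
python3 -m pendant '[0,0,-0.04,0,0,0,0, 0,0,-0.08,0,0,0,0, -0.042,0.006,-0.08,0,0,0.03,0, -0.084,0.012,-0.08,0,0,0.065,0, -0.125,0.017,-0.08,0,0,0.1,0, -0.167,0.023,-0.08,0,0,0.135,0, -0.209,0.029,-0.08,0,0,0.17,0, -0.25,0.035,-0.08,0,0,0.205,0, -0.292,0.04,-0.08,0,0,0.24,0, -0.333,0.046,-0.08,0,0,0.275,0]';python3 -m pendant '[0,0,0,0,0,0.035,0, 0,0,0,0,0,0.07,0, 0,0,0,0,0,0.105,0, 0,0,0,0,0,0.14,0, 0,0,0,0,0,0.175,0, 0,0,0,0,0,0.21,0, 0,0,0,0,0,0.245,0, 0,0,0,0,0,0.28,0, 0,0,0,0,0,0.311,0, 0,0,0,0,0,0.311,0]'
python3 - <<'E'
from workcell import bot
import cv2,pickle
from h import *
from scipy.spatial.transform import Rotation as R
d={}
for n in("top","side"):d[n]=bot.camera(n)
o=bot.get_obs();w=bot.camera("wrist");d["o"]=o;d["wrist"]=w
pickle.dump(d,open("c1.pkl","wb"))
print(o["joint_pos"].round(3),o["eef_pos"].round(4),R.from_quat(o["tool_rot"]).as_matrix().round(4).tolist())
t=d["top"]["pixels"][220:330,180:330];s=d["side"]["pixels"][150:340,270:420]
b=lambda a,f:cv2.convertScaleAbs(cv2.resize(a,None,fx=f,fy=f,interpolation=cv2.INTER_CUBIC),alpha=1.5)
W=np.zeros((600,800,3),np.uint8);A=b(t,2.6);B=b(s,2.6);W[:A.shape[0],:390]=A;W[:B.shape[0],400:790]=B
W[290:590,:400]=cv2.convertScaleAbs(cv2.resize(w["pixels"],(400,300)),alpha=1.3)
cv2.imwrite("pics/s1.png",W[:,:,::-1])
E
```

```text
clock: 5.98
eef_pos: [0.5142, -0.1492, 0.1456]
tool_rot: [-0.469, 0.883, 0.001, -0.0]
ft_force: [-0.4, 0.4, -3.4]
grip_width: 0.023
grasp_force: 60.5
clock: 6.82
eef_pos: [0.5147, -0.1502, 0.1456]
tool_rot: [-0.001, 1.0, 0.0, -0.001]
ft_force: [-0.8, 0.6, -2.9]
grip_width: 0.0232
grasp_force: 60.5
[-0.284  0.385 -0.091  1.096 -0.    -0.291] [ 0.5148 -0.1503  0.1458] [[-1.0, -0.0067, -0.0012], [-0.0067, 1.0, 0.0003], [0.0011, 0.0003, -1.0]]
```

View pics/s1.png

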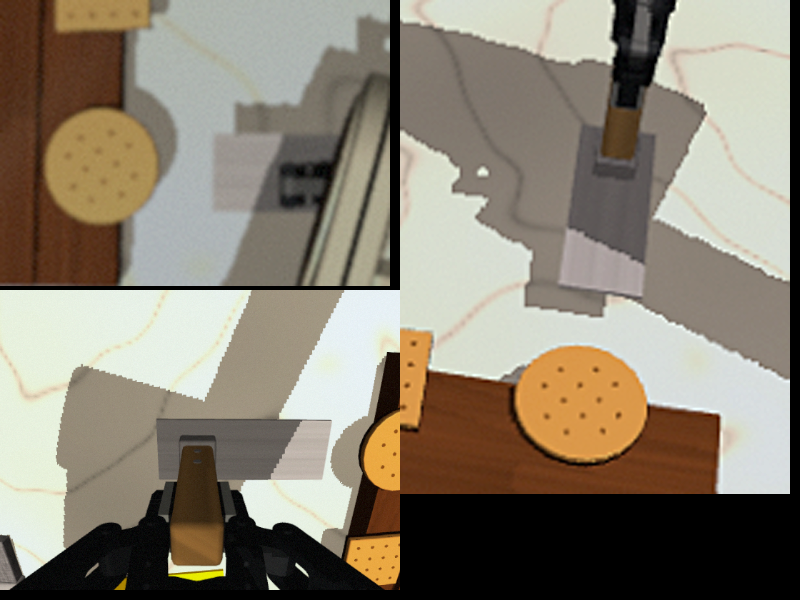

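The pictures show the turner firmly held, level, with its blade pointing at the biscuit. In top pixels the front edge is at column 262, rows 271–301; in side pixels its corners are (331.2,259.2) and (363.1,263.8).

Run:
```python
from h import *
d=pickle.load(open("c1.pkl","rb"))
def tri(a,b):
    o1,e1=ray(d["top"],[a]);o2,e2=ray(d["side"],[b]);e1,e2=e1[0],e2[0]
    A=np.c_[e1,-e2];k=np.linalg.lstsq(A,o2-o1,rcond=None)[0]
    p,q=o1+k[0]*e1,o2+k[1]*e2;return ((p+q)/2).round(4),np.linalg.norm(p-q).round(4)
print(tri((262,271.2),(331.2,259.2)),tri((262,300.8),(363.1,263.8)))
print(tri((218.8,283.8),(339.4,304.2)))
for z in(.042,.046):print(onplane(d["top"],[(262,271.2),(262,300.8)],z).round(4).tolist())
```

```text
(array([ 0.54  , -0.0351,  0.0444]), np.float64(0.0037)) (array([ 0.4846, -0.036 ,  0.0438]), np.float64(0.0042))
(array([0.5152, 0.0471, 0.0361]), np.float64(0.0024))
[[0.5418, -0.0349, 0.042], [0.4866, -0.0359, 0.042]]
[[0.5419, -0.0352, 0.046], [0.4869, -0.0361, 0.046]]
```

```bash
python3 -m pendant '[-0.003,0,0.02,0,0,0,0, -0.006,0,0.046,0,0,0,0, -0.006,0,0.046,0,0,0,0, -0.006,0.03,0.046,0,0,0,0, -0.006,0.06,0.046,0,0,0,0, -0.006,0.085,0.046,0,0,0,0, -0.006,0.11,0.046,0,0,0,0, -0.006,0.132,0.046,0,0,0,0, -0.006,0.132,0.046,0,0,0,0, -0.006,0.132,0.046,0,0,0,0]'
python3 - <<'E'
from workcell import bot
import cv2
from h import *
s=bot.camera("side")["pixels"][200:340,270:420];t=bot.camera("top")["pixels"][220:330,180:330]
b=lambda a,f:cv2.convertScaleAbs(cv2.resize(a,None,fx=f,fy=f,interpolation=cv2.INTER_CUBIC),alpha=1.5)
W=np.zeros((400,800,3),np.uint8);A=b(t,2.6);B=b(s,2.6);W[:A.shape[0],:390]=A;W[:B.shape[0],400:790]=B
cv2.imwrite("pics/s2.png",W[:,:,::-1])
E
```

```text
clock: 7.8
eef_pos: [0.518, -0.0838, 0.1234]
tool_rot: [-0.003, 1.0, -0.0, 0.0]
ft_force: [-0.3, -0.0, -2.7]
grip_width: 0.0232
grasp_force: 60.5
```

View pics/s2.png

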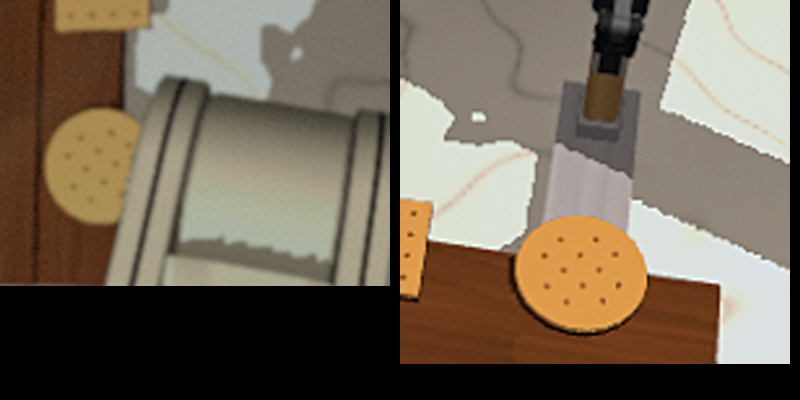

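The side view shows the blade under the biscuit's rim, centred (biscuit still at crop (580,273)), nothing disturbed. Next I tip it.

```bash
python3 -m pendant '[0,0,-0.008,0,0,0,0, 0,0.002,-0.016,0,0,0,0, 0,0.004,-0.024,0,0,0,0, 0,0.006,-0.032,0,0,0,0, 0,0.01,-0.04,0,0,0,0, 0,0.013,-0.048,0,0,0,0, 0,0.016,-0.056,0,0,0,0, 0,0.019,-0.064,0,0,0,0, 0,0.022,-0.072,0,0,0,0, 0,0.025,-0.08,0,0,0,0]'
python3 - <<'E'
from workcell import bot
import cv2
from h import *
s=bot.camera("side")["pixels"][200:340,270:420];t=bot.camera("wrist")["pixels"]
b=lambda a,f:cv2.convertScaleAbs(cv2.resize(a,None,fx=f,fy=f,interpolation=cv2.INTER_CUBIC),alpha=1.5)
W=np.zeros((400,800,3),np.uint8);A=b(t,.7);B=b(s,2.6);W[:A.shape[0],:392]=A;W[:B.shape[0],400:790]=B
cv2.imwrite("pics/s3.png",W[:,:,::-1])
E
```

```text
clock: 8.73
eef_pos: [0.5178, -0.0717, 0.1637]
tool_rot: [-0.002, 1.0, 0.0, -0.0]
ft_force: [0.6, -0.4, -3.4]
grip_width: 0.0234
grasp_force: 60.5
```

View pics/s3.png

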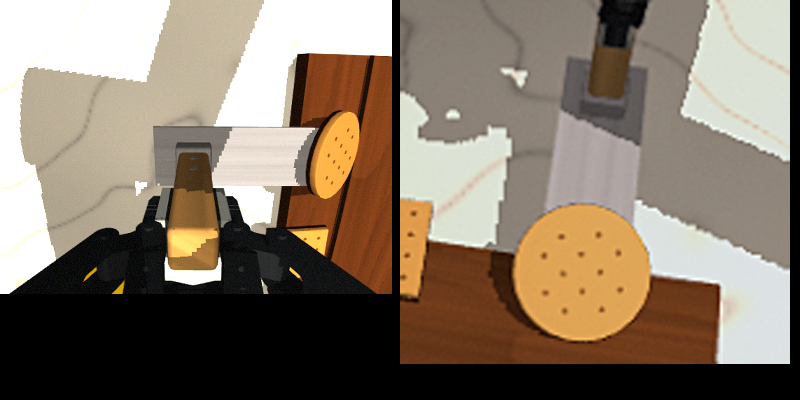

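```bash
python3 -m pendant '[0,0.007,-0.01,0,0,0,0, 0,0.014,-0.018,0,0,0,0, 0,0.02,-0.024,0,0,0,0, 0,0.026,-0.03,0,0,0,0, 0,0.033,-0.034,0,0,0,0, 0,0.04,-0.037,0,0,0,0, 0,0.052,-0.042,0,0,0,0, 0,0.062,-0.044,0,0,0,0, 0,0.072,-0.046,0,0,0,0, 0,0.082,-0.046,0,0,0,0]'
python3 - <<'E'
from workcell import bot
import cv2
from h import *
s=bot.camera("side")["pixels"][200:340,270:420];t=bot.camera("wrist")["pixels"]
b=lambda a,f:cv2.convertScaleAbs(cv2.resize(a,None,fx=f,fy=f,interpolation=cv2.INTER_CUBIC),alpha=1.5)
W=np.zeros((400,800,3),np.uint8);A=b(t,.7);B=b(s,2.6);W[:A.shape[0],:392]=A;W[:B.shape[0],400:790]=B
cv2.imwrite("pics/s4.png",W[:,:,::-1])
E
```

```text
clock: 9.67
eef_pos: [0.5178, -0.0303, 0.1865]
tool_rot: [-0.002, 1.0, 0.0, 0.0]
ft_force: [-0.7, -0.3, -2.3]
grip_width: 0.0231
grasp_force: 60.6
```

View pics/s4.png

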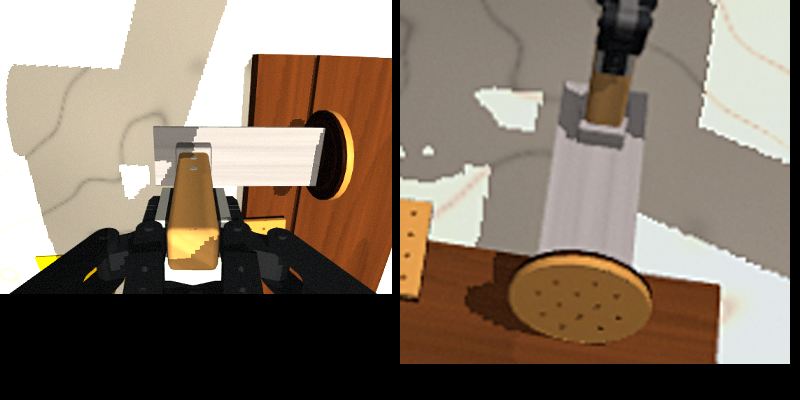

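```bash
python3 -m pendant '[0,0.008,0,0,0,0,0, 0,0.016,0,0,0,0,0, 0,0.024,0,0,0,0,0, 0,0.032,0,0,0,0,0, 0,0.04,0.002,0,0,0,0, 0,0.048,0.004,0,0,0,0, 0,0.056,0.006,0,0,0,0, 0,0.064,0.008,0,0,0,0, 0,0.064,0.008,0,0,0,0, 0,0.064,0.008,0,0,0,0]'
python3 - <<'E'
from workcell import bot
import cv2
from h import *
s=bot.camera("side")["pixels"][200:370,270:420];t=bot.camera("wrist")["pixels"]
b=lambda a,f:cv2.convertScaleAbs(cv2.resize(a,None,fx=f,fy=f,interpolation=cv2.INTER_CUBIC),alpha=1.5)
W=np.zeros((450,800,3),np.uint8);A=b(t,.7);B=b(s,2.6);W[:A.shape[0],:392]=A;W[:B.shape[0],400:790]=B
cv2.imwrite("pics/s5.png",W[:,:,::-1])
E
```

```text
clock: 10.6
eef_pos: [0.5175, 0.0013, 0.1822]
tool_rot: [-0.002, 1.0, -0.0, -0.0]
ft_force: [0.3, 0.6, -2.5]
grip_width: 0.0233
grasp_force: 60.6
```

View pics/s5.png

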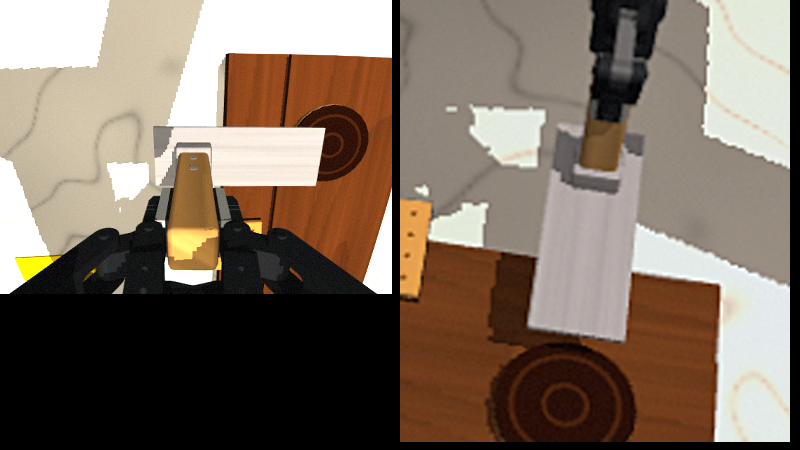

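The chocolate face is up and the biscuit lies on the upper step, centred at about crop (565,404). I retreat, verify, and lower the turner.

```bash
python3 -m pendant '[0,-0.02,-0.01,0,0,0,0, 0,-0.06,-0.01,0,0,0,0, 0,-0.11,-0.01,0,0,0,0, 0,-0.17,-0.01,0,0,0,0, 0,-0.23,-0.01,0,0,0,0, 0,-0.29,-0.01,0,0,0,0, 0,-0.35,0,0,0,0,0, 0,-0.4,0.04,0,0,0,0, 0,-0.4,0.08,0,0,0,0, 0,-0.4,0.12,0,0,0,0]'
python3 - <<'E'
from workcell import bot
import cv2
from h import *
o=bot.get_obs();print(o["eef_pos"].round(4),o["ft_force"].round(2))
c=bot.camera("side");print(onplane(c,[(333.5,355.4)],.047).round(4))
k=bot.camera("top");print(proj(k,[[.515,.13,.047]]))
t=k["pixels"]
t=cv2.convertScaleAbs(cv2.resize(t[130:350,100:380],None,fx=2,fy=2,interpolation=cv2.INTER_CUBIC),alpha=1.5)
cv2.imwrite("pics/s6.png",t[:,:,::-1])
E
```

```text
clock: 11.53
eef_pos: [0.5184, -0.2022, 0.1224]
tool_rot: [0.0, 1.0, -0.001, 0.001]
ft_force: [0.6, 0.2, -2.8]
grip_width: 0.0235
grasp_force: 60.7
[ 0.5184 -0.2022  0.1224] [ 0.58  0.25 -2.81]
[[0.5132 0.1452 0.047 ]]
[[174.42370072 283.7421546 ]]
```

View pics/s6.png

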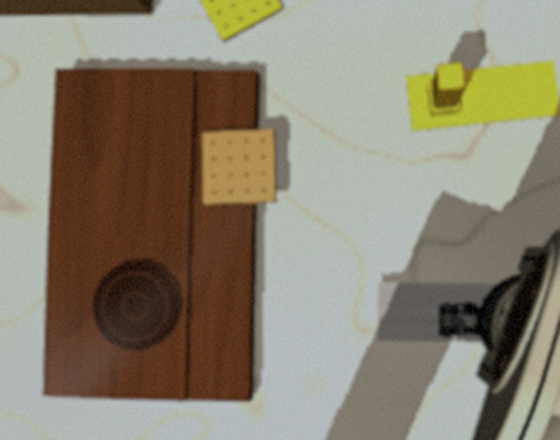

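The top view shows the biscuit flat and chocolate up, wholly on the upper step, about 50 mm past the riser. The square is unmoved at its old place. Now I lower the turner.

```bash
python3 -m pendant '[0,0,0.01,0,0,0,0, 0,0,0.02,0,0,0,0, 0,0,0.028,0,0,0,0, 0,0,0.034,0,0,0,0, 0,0,0.037,0,0,0,0, 0,0,0.039,0,0,0,0, 0,0,0.04,0,0,0,0, 0,0,0.041,0,0,0,0, 0,0,0.041,0,0,0,0, 0,0,0.041,0,0,0,0]'
```

```text
clock: 12.47
eef_pos: [0.5186, -0.1988, 0.1027]
tool_rot: [-0.002, 1.0, 0.0, 0.0]
ft_force: [-2.8, 2.5, 5.2]
grip_width: 0.0235
grasp_force: 61.5
```

The upward force shows the blade is on the bench; I release and rise.

```bash
python3 -m pendant '[0,0,-0.001,0,0,0,0.3, 0,0,-0.001,0,0,0,0.6, 0,0,-0.001,0,0,0,1, 0,0,-0.001,0,0,0,1, 0,0,-0.001,0,0,0,1, 0,0,-0.001,0,0,0,1, 0,0,-0.001,0,0,0,1, 0,0,-0.001,0,0,0,1, 0,0,-0.001,0,0,0,1, 0,0,-0.001,0,0,0,1]'; python3 -m pendant '[0,0,-0.03,0,0,0,1, 0,0,-0.06,0,0,0,1, 0,0,-0.1,0,0,0,1, 0,0,-0.14,0,0,0,1, 0,0,-0.18,0,0,0,1, 0,0,-0.22,0,0,0,1, 0,0,-0.26,0,0,0,1, 0,0,-0.3,0,0,0,1, 0,0,-0.3,0,0,0,1, 0,0,-0.3,0,0,0,1]'
python3 - <<'E'
from workcell import bot
import cv2
s=bot.camera("side")["pixels"]
cv2.imwrite("pics/s7.png",cv2.convertScaleAbs(s,alpha=1.3)[:,:,::-1])
E
```

```text
clock: 13.3
eef_pos: [0.5184, -0.199, 0.1023]
tool_rot: [-0.002, 1.0, 0.0, 0.0]
ft_force: [0.5, 0.3, -0.1]
grip_width: 0.0856
grasp_force: 0.0
clock: 14.13
eef_pos: [0.519, -0.1992, 0.2534]
tool_rot: [-0.002, 1.0, -0.001, 0.001]
ft_force: [0.2, 0.3, 0.1]
grip_width: 0.0856
grasp_force: 0.0
```

View pics/s7.png

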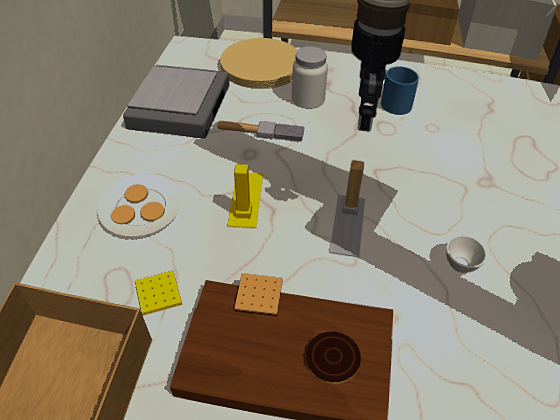

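The turner stands on its blade at about (350,215), clear of the board. The biscuit is chocolate up at (333,356) on the upper step, and the square is unmoved at (259,293).

```bash
python3 -c "
from workcell import bot;print(bot.job_done())"
```

```text
the job is handed in; nothing more can be done
None
```

I handed the job in at about 14 s: in the last pictures the round biscuit lay chocolate up on the upper step, about 50 mm past the riser, the square one was in its place, and the turner stood released on the bench clear of the board; no verdict came back.

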